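# Rewind and unload the film cartridge of a slide coverslipper

## Task

Unload the used film cartridge from the coverslipper's film drive: turn its crank clockwise, as the inlaid arrow shows, against the stiff drag of the film until the resistance suddenly drops away, and stop there, because the crank runs only a little further before a solid end stop that must not be forced. That frees the red catch: slide it gently off the cartridge towards the crank as far as it goes, then lift the orange-topped cartridge out and stand it upright in the empty well of the white stand. Leave the blue-topped spare and the things on the bench round the drive where they are.

Things in the scene. Friction and masses are not known exactly. Their poses are not given: they have to be found in the camera images.
- film_drive: Film drive of a slide coverslipper, fixed to the bench: a closed flat box, white below, grey above, 118 x 264 mm, deck 80 mm above the bench. Origin: centre of its underside. y axis along its length: crank at y = -80 mm, red catch in the middle, cartridge well at y = +85 mm (all at x = 0). x axis across it, away from the film mouth in its front.
- crank: Steel rewind crank on the drive, turning about a vertical axis: origin on the axis at bench level, x axis along the arm towards the knob, which is 42 mm from the axis. Arm 12 mm wide, top 102 mm above the bench; hub 24 mm wide, top at 107 mm. Rewinding is clockwise from above. It stays where it is left.
- crank_axis (a point): Point on the crank's axis, 118 mm above the bench. At the start 0.8 to 2.9 turns of film are left, not known beforehand. Till then the drag is about 0.35 N m (some 8 N at the knob); at the end of the film it drops at once below a quarter of that. The crank then runs light for about 2 rad and meets its end stop, stiff at first and then solid.
- crank_knob (a point): Middle of the black crank knob, 119.5 mm above the bench: an upright knob 16 mm thick that spins freely on its pin, 103.5 to 135.5 mm above the bench.
- catch_tab (a point): Middle of the red grip tab of the sliding catch, 101.5 mm above the bench: the tab is 12 mm wide across the drive, 10 mm long along it, 86.5 to 110.5 mm above the bench, and stands on a steel plate 26 mm wide whose top is at 87.5 mm. It starts at y = +30 mm of the drive and slides 14 mm along the drive's -y, towards the crank.
- catch (a joint): Travel of the catch in m: 0 = its steel plate covers the rim of the cartridge, 0.014 = fully back, cartridge free. It moves with 2 N; an interlock stops it after 2 mm until the film is fully rewound. It stays where it is left.
- cartridge_grip (a point): Middle of the ribbed orange grip of the used film cartridge. A black drum 50 mm wide, 36 mm high, with a round orange grip on top, 24 mm wide, 22 mm high; this point is 47 mm above its underside, 11 mm below its top. 80 to 170 g. At the start it stands in the drive's well (54 mm wide), underside 45.5 mm above the bench, drum top 1.5 mm above the deck. z axis up.
- stand_free (a point): Centre of the floor of the empty well of the white cartridge stand: well 58 mm wide, 18 mm deep, its floor 12 mm above the bench, rim at 30 mm.
- stand: White block 84 x 150 x 30 mm fixed to the bench, with two wells 72 mm apart along its y axis (the empty one at y = -36 mm, the spare's at y = +36 mm). Origin: centre of its underside.
- spare_grip (a point): Middle of the blue grip of the spare cartridge (same shape as the used one, blue grip), standing in the other well of the stand; to be left alone.
- slide_pack: Carton of slides 32 x 79 x 30 mm lying on the bench in front of the drive, origin at its underside; to be left alone.
- timer: White bench timer 62 x 66 x 21 mm in front of the drive, origin at its underside; to be left alone.
- beaker: Glass beaker 54 mm in diameter, 70 mm high, behind the drive, origin at its underside; to be left alone.

How it is judged:
By the outcome, as a careful person would: the job done as asked, in the order asked, and still so for the second after the job is handed in, with the robot touching nothing.
It also fails if it takes over 72 s, if anything falls off the work surface, if the arm or the gripper's body presses on something with over 40 N, if the wrist force passes 120 N, or if a joint passes its speed limit or range.

## Robot

A 7-joint arm with a two-finger parallel gripper is mounted at the origin on a cart in front of the work surface, level with it; the furniture and walls round the work are solid. World frame = base frame: x ahead of the robot, y to its left, z up, the work surface at z = 0. Lengths are in mm, angles in rad, forces in N, time in s.
With the tool pointing down it reaches from about 400 to 900 mm from the base axis. Payload 5.5 kg.
Tool frame: the origin (TCP) lies on the centre line of the jaws, within the pads' length; the fingertips stand 17 mm ahead of it and the grasp point (between the pads) lies 2 mm behind it (ctrl.tcp_to_tips is the z of the fingertips in the tool frame, in mm); z points along the fingers, y is the line along which they close (so a half turn about z gives the same grasp; the last joint's range is limited). The gripper opens to 85 mm and grips with 20 to 120 N. Pads are 22 mm wide; open, the fingers measure 114 mm over their backs; the gripper's body (76 mm by 85 mm) begins 54 mm behind the grasp point. The pads swing forward as they close: fully open they stand 13 mm farther back than shut.
Start: joints at [1.52, 0.501, -0.427, 1.55, 0.221, 1.138, -0.21], TCP at [200.671, -618.248, 248.31] pointing down, gripper open.
Joint ranges: [-2.88, 2.88], [-0.31, 2.03], [-1.54, 1.56], [0.2, 2.42], [-1.41, 4.55], [0.19, 2.02], [-2.57, 2.57]. Speed limits (rad/s): [2.57, 2.57, 3.14, 3.14, 3.14, 3.14, 3.14].

## Interface

Orientations are given as a rotation vector (axis times angle).
In Python, from bench import ctrl, snapshot, calibration gives the robot as it stands.
- The arm moves only by the shell command python3 -m jog 'ROWS' [FORCE]. ROWS is JSON, a list of rows, each an object of numbers: "x", "y", "z": the shift along the tool's x, y, z in cm; "yaw": the turn about the tool's z in degrees; "hand": the closure, from 0 (fully open) to 1 (shut). A call has 1 to 8 rows; each row is the pose to reach, as a shift and turn from the pose commanded when the call began, along the tool's axes at that moment; what a row does not reach only later rows make up. A row lasts 1/10 s, in which the tool goes at most 50 mm and 8.59 degrees, less where a joint would pass 70% of its speed; a pose out of reach is approached as far as the arm can. A call with a gripper value outside its range is refused whole. The fingers move at their own pace and stop on an object; FORCE is the grip in N (left out, the last holds). Time passes only in rows, so rows that repeat a pose let the fingers close. It gives the time, the measured TCP pose, the force, the opening and the grip force at its end, in the units of the state.
- ctrl.state(): the state, without advancing time (a new reading comes with each control period).
- snapshot(name): name is "side" or "top"; returns (picture, depth): 400x640x3 uint8, red, green, blue; 400x640 float32, mm along the optical axis (not along the pixel's ray), 0 where there is no reading.
- calibration(name): a dict with "fov_y" (degrees; the focal length in pixels is half the picture's height over the tangent of half this angle, whatever the lens; pixels are square), "cx", "cy" (the principal point, pixels), "rvec" (rotation vector, rad) and "tvec" (3), from world to camera coordinates, as OpenCV has them. Camera axes: x right, y down, z forward; pixel columns grow to the right and rows downward; lengths in mm; the calibration is good to about 2 mm. A picture is of the moment at which its call begins. calibration takes no time and is no camera call.
- ctrl.finish_job(): hands the job in; it is judged then, once.
The state is a dict: "time": time; "joints": joint angles; "dq": joint speeds; "effort": joint torques, N m; "tcp_pos": TCP position; "eef_rot": TCP orientation; "contact_force": force on the tool from outside, world axes, zero at the start; "moment": the same for the moment, N m; "grip_width": opening from 0.0 (shut) to 1.0 (fully open); "gripper_force": force on a finger pad.
Only numpy, scipy, OpenCV 4.12 (cv2) and the standard library are available. Lean on these libraries where they do the work, as an engineer would, in place of code of your own. Each camera call takes 0.05 s, during which the arm holds its last target. There are 200 camera calls.

## Working session

There is one attempt and no reset: what is moved stays moved. The work goes in short steps, Python scripts to look and compute and a shell command to move; the robot and the scene stay as the last step left them, time stands still between calls to the robot, and variables do not carry over. Pictures are saved under pics/ and viewed, at most 10 in all, crops included, and the job is handed in when it is done.

```bash
ls; mkdir -p pics; cat > h.py <<'E'
import numpy as np, cv2
from bench import ctrl, snapshot, calibration
def cal(n):
    c=calibration(n); f=200/np.tan(np.radians(c["fov_y"])/2)
    return f,c["cx"],c["cy"],cv2.Rodrigues(np.array(c["rvec"],float))[0],np.array(c["tvec"],float)
def cloud(n,d):
    f,cx,cy,R,t=cal(n); v,u=np.mgrid[:d.shape[0],:d.shape[1]]
    P=np.stack([(u-cx)/f*d,(v-cy)/f*d,d],-1)
    return (P-t)@R
def proj(n,p):
    f,cx,cy,R,t=cal(n); q=R@np.array(p,float)+t
    return f*q[0]/q[2]+cx, f*q[1]/q[2]+cy
E
python3 - <<'E'
from h import *
for n in("top","side"):
    p,d=snapshot(n); cv2.imwrite(f"pics/{n}0.png",p[...,::-1]); np.save(f"{n}0.npy",d); np.save(f"{n}0c.npy",p)
    print(calibration(n))
print(ctrl.state())
E
```

```text
pics
{'fov_y': 57.864039080541446, 'cx': 319.5903009947072, 'cy': 195.32749383497963, 'rvec': array([ 2.13971995, -2.20200583,  0.14327725]), 'tvec': array([ 62.04808138, 536.26724144, 889.99121696])}
{'fov_y': 47.03882744233515, 'cx': 320.02610763409655, 'cy': 199.47562369795793, 'rvec': array([ 2.23915089, -0.08928759,  0.07341184]), 'tvec': array([-544.55874278,  133.42258586, 1181.27414903])}
{'time': 0.1, 'joints': array([ 1.52017224,  0.50174314, -0.42681175,  1.55133155,  0.22080916,
        1.13830187, -0.2103086 ]), 'dq': array([ 9.41099372e-05, -1.23899555e-03,  1.92851568e-04, -3.88605119e-03,
       -1.06009260e-03,  3.09334086e-04, -1.20893560e-03]), 'effort': array([-9.98386822e-03, -5.70811558e+01, -5.83828524e+00, -2.81744206e+01,
        1.03629153e-02,  5.71191253e-03, -2.38261430e-05]), 'tcp_pos': array([ 200.43384553, -617.70870368,  247.3760703 ]), 'eef_rot': array([-3.10129151e+00, -4.90734340e-01,  3.41364604e-04]), 'contact_force': array([ 0.96385536, -0.41180959,  0.28158875]), 'moment': array([ 0.00582918,  0.0171654 , -0.03107273]), 'gripper_force': 0.0, 'grip_width': 1.0023650012642642}
```

View pics/top0.png

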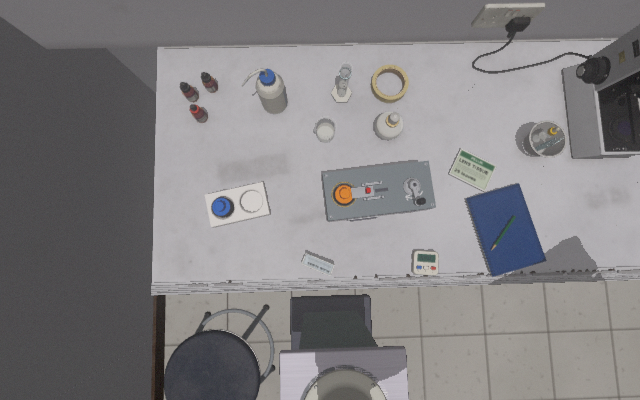

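View pics/side0.png

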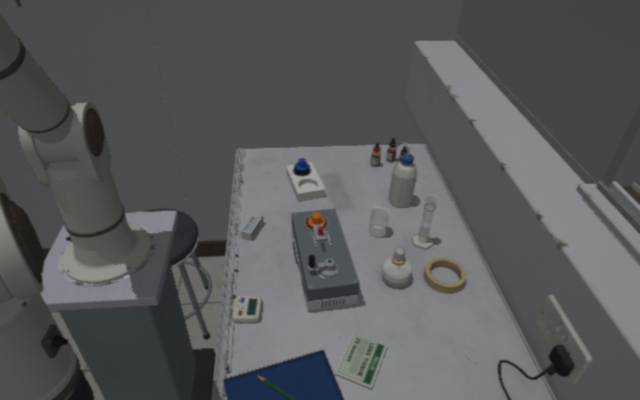

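Top view: the drive deck spans roughly (322–436, 160–220). The orange grip is at (344,194), the red tab at (368,190), the crank hub at about (413,186) and the black knob at about (421,201). The stand is at (238,204) with the spare at (222,207) and the empty well at (251,201). Measuring these next.

```bash
python3 - <<'E'
from h import *
p=np.load("top0c.npy"); d=np.load("top0.npy"); P=cloud("top",d); hsv=cv2.cvtColor(p,cv2.COLOR_RGB2HSV)
X,Y,Z=P[...,0],P[...,1],P[...,2]
v,u=np.mgrid[:400,:640]
def box(a,b,c,e): return (u>a)&(u<b)&(v>c)&(v<e)
def rep(n,m):
    q=P[m]; print(n,m.sum(),np.median(q,0).round(1),((q.max(0)+q.min(0))/2).round(1),np.ptp(q,axis=0).round(1))
H,S,V=[hsv[...,i].astype(int) for i in range(3)]
rep("bench",box(270,300,100,220))
rep("orange",box(325,362,180,210)&(H>5)&(H<22)&(S>150)&(Z>95))
rep("red",box(360,380,180,200)&((H<5)|(H>174))&(S>120))
rep("knob",box(405,432,180,212)&(Z>125))
rep("hub",box(400,432,170,212)&(Z>104)&(Z<111))
rep("blue",box(205,240,190,220)&(H>95)&(H<130)&(S>120)&(Z>48))
m=box(310,445,150,230)&(Z>74)&(Z<86); rep("deck",m)
r=cv2.minAreaRect(P[m][:,:2].astype(np.float32)); print(r, cv2.boxPoints(r).round(1).tolist())
m=box(195,280,175,235)&(Z>25)&(Z<35); rep("stand",m)
r=cv2.minAreaRect(P[m][:,:2].astype(np.float32)); print(r, cv2.boxPoints(r).round(1).tolist())
m=box(240,264,185,215)&(Z<22); rep("wellfloor",m)
for n,b in dict(pack=(295,340,240,280),timer=(405,445,240,280),beaker=(305,340,110,150),bottle=(370,408,105,145),kim=(445,500,140,195)).items():
    m=box(*b)&(Z>8); rep(n,m); print(Z[m].max())
c=p[150:230,310:445,::-1]; cv2.imwrite("pics/c1.png",cv2.resize(c,None,fx=5.5,fy=5.5,interpolation=cv2.INTER_CUBIC))
E
```

```text
bench 3451 [ 6.380e+02  1.348e+02 -1.000e-01] [617.5 119.6 468.6] [368.  110.  951.1]
orange 82 [533.2  -9.7 103.1] [489.5  21.7 522. ] [112.   85.8 844.2]
red 20 [538.  -64.9 109.8] [538.2 -65.  109.8] [9.8 8.9 6.5]
knob 47 [ 506.4 -180.8  134. ] [473.5 -62.4 534.7] [ 80.1 253.9 818.9]
hub 75 [ 547.5 -175.2  105.9] [ 530.9 -173.3  106.9] [57.2 21.3  5.7]
blue 167 [511.9 290.7  52.9] [484.4 188.8 496.1] [101.9 248.4 896.2]
deck 4493 [542.5 -97.4  80.2] [541.  -95.1  80.1] [137.9 270.6  11.8]
((541.52783203125, -95.30328369140625), (116.21290588378906, 262.4922790527344), 5.325289249420166) [[471.5, 30.0], [495.8999938964844, -231.39999389648438], [611.5999755859375, -220.60000610351562], [587.2000122070312, 40.79999923706055]]
stand 1183 [521.5 258.1  29.8] [522.1 256.5  29.9] [108.6 162.    9.7]
((521.6764526367188, 257.3805236816406), (84.35003662109375, 150.7754669189453), 11.287335395812988) [[465.6000061035156, 323.1000061035156], [495.1000061035156, 175.1999969482422], [577.7999877929688, 191.6999969482422], [548.2999877929688, 339.6000061035156]]
wellfloor 388 [530.  223.7  12. ] [536.5 223.4  11.4] [69.7 55.6 19. ]
pack 409 [366.5  57.9  28.5] [385.8  56.9 477.7] [ 95.4  82.1 932.8]
944.1643053695241
timer 638 [ 361.3 -214.    19.1] [377.2 -93.4 476.1] [112.6 315.9 936.2]
944.1643053695241
beaker 470 [709.3  27.8  34.6] [583.3  32.9 476.3] [299.7  63.3 935.7]
944.1643053695241
bottle 693 [ 708.  -131.6   49.9] [592.5 -55.2 479.8] [318.1 239.6 928.7]
944.1643053695241
kim 847 [ 594.2 -362.9    9.6] [ 544.9 -180.4  476.1] [222.8 490.  936.2]
944.1643053695241
```

View pics/c1.png

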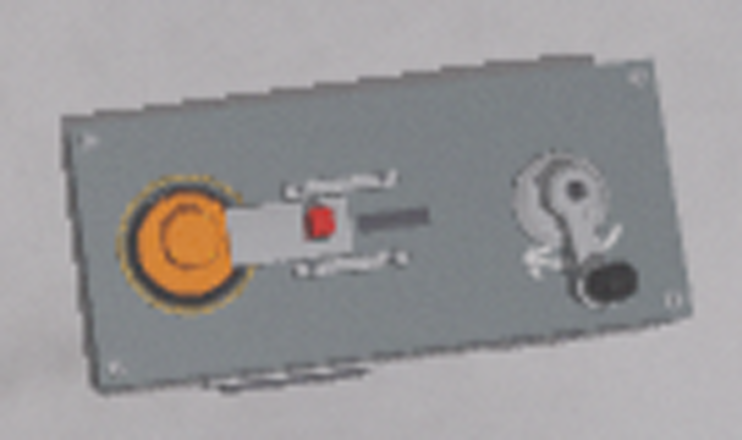

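The points agree with the given geometry: the drive is at (541.5,−95.3) with yaw 5.3°, the crank axis at (549,−175), and the knob 43 mm from it at about −172°. The orange grip, tab and stand positions also fit. Setting out above the knob, with tool x along drive y and tool y along drive x.

```bash
cat >> h.py <<'E'
from scipy.spatial.transform import Rotation as Rn
def to(x,y,z,ang=5.33):
    "print shift (tool axes, cm) and yaw to bring TCP to world xyz with tool y at ang deg"
    s=ctrl.state(); R=Rn.from_rotvec(s["eef_rot"]).as_matrix()
    sh=R.T@(np.array([x,y,z])-s["tcp_pos"])/10
    a=np.degrees(np.arctan2(R[1,1],R[0,1])); yaw=-((ang-a+180)%360-180)
    print("t",round(s["time"],2),"pos",s["tcp_pos"].round(1),"tilt",np.degrees(np.arccos(-R[2,2])).round(2),"F",s["contact_force"].round(1),"| shift",sh.round(2),"yaw",round(yaw,1))
E
python3 -m jog '[{"x":42.6,"y":-32.1,"yaw":-77.3,"hand":0.45},{"x":42.6,"y":-32.1,"yaw":-77.3,"hand":0.45},{"x":42.6,"y":-32.1,"yaw":-77.3,"hand":0.45},{"x":42.6,"y":-32.1,"yaw":-77.3,"hand":0.45},{"x":42.6,"y":-32.1,"yaw":-77.3,"hand":0.45},{"x":42.6,"y":-32.1,"yaw":-77.3,"hand":0.45},{"x":42.6,"y":-32.1,"yaw":-77.3,"hand":0.45},{"x":42.6,"y":-32.1,"yaw":-77.3,"hand":0.45}]' 40
python3 -c "
from h import *
to(507,-180,190)"
```

```text
t 0.1 pos [ 200.4 -617.7  247.4] tilt 0.1 F [ 1.  -0.4  0.3] | shift [ 42.67 -32.16   5.8 ] yaw -77.3schema error: expected keys x, y, z, yaw, hand
```

```bash

python3 -m jog '[{"x":42.6,"y":-32.1,"z":0,"yaw":-77.3,"hand":0.45},{"x":42.6,"y":-32.1,"z":0,"yaw":-77.3,"hand":0.45},{"x":42.6,"y":-32.1,"z":0,"yaw":-77.3,"hand":0.45},{"x":42.6,"y":-32.1,"z":0,"yaw":-77.3,"hand":0.45},{"x":42.6,"y":-32.1,"z":0,"yaw":-77.3,"hand":0.45},{"x":42.6,"y":-32.1,"z":0,"yaw":-77.3,"hand":0.45},{"x":42.6,"y":-32.1,"z":0,"yaw":-77.3,"hand":0.45},{"x":42.6,"y":-32.1,"z":0,"yaw":-77.3,"hand":0.45}]' 40
python3 -c "
from h import *
to(507,-180,190)"
```

```text
time: 0.9
tcp_pos: [430.7, -288.9, 248.3]
eef_rot: [2.277, 2.164, -0.001]
contact_force: [0.6, -1.4, -0.6]
grip_width: 0.548
gripper_force: 0.0
t 0.9 pos [ 430.7 -288.9  248.3] tilt 0.03 F [ 0.6 -1.4 -0.6] | shift [11.27  7.06  5.82] yaw -8.3
```

```bash

python3 -m jog '[{"x":10.5,"y":6.5,"z":3,"yaw":-8.3,"hand":0.45},{"x":10.5,"y":6.5,"z":3,"yaw":-8.3,"hand":0.45},{"x":10.5,"y":6.5,"z":3,"yaw":-8.3,"hand":0.45},{"x":10.5,"y":6.5,"z":3,"yaw":-8.3,"hand":0.45},{"x":10.5,"y":6.5,"z":3,"yaw":-8.3,"hand":0.45},{"x":10.5,"y":6.5,"z":3,"yaw":-8.3,"hand":0.45}]' 40
python3 - <<'E'
from h import *
to(506.5,-180.5,160)
p,d=snapshot("side"); a,b=proj("side",[506,-181,135]); print(a,b,proj("top",[506,-181,135]))
q,_=snapshot("top"); f=lambda i,u,v,k:cv2.resize(i[v-50:v+50,u-65:u+65,::-1],None,fx=4,fy=4,interpolation=cv2.INTER_CUBIC)
cv2.imwrite("pics/c2.png",np.hstack([f(p,int(a),int(b)-20,4)[:, :400],f(q,415,190,4)[:,:400]]))
E
```

```text
time: 1.5
tcp_pos: [500.4, -191.0, 218.1]
eef_rot: [-2.124, -2.315, 0.002]
contact_force: [0.6, -0.4, -0.3]
grip_width: 0.55
gripper_force: 0.0
t 1.5 pos [ 500.4 -191.   218.1] tilt 0.06 F [ 0.6 -0.4 -0.3] | shift [0.99 0.7  5.81] yaw -0.4
310.1483028531454 254.6886194318805 (np.float64(421.542444022057), np.float64(201.2567449160818))
```

View pics/c2.png

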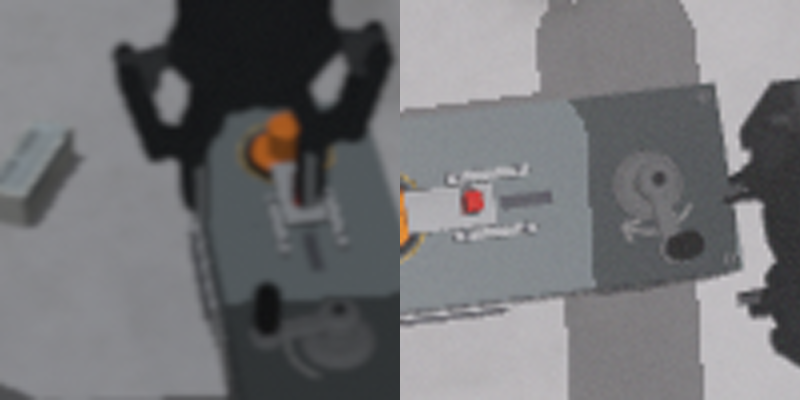

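The top crop shows the inlaid arrow running clockwise and the knob where I computed it. The gripper is above and aligned. I'll correct, then descend over the knob.

```bash

python3 -m jog '[{"x":1,"y":0.7,"z":2,"yaw":-0.4,"hand":0.45},{"x":1,"y":0.7,"z":5,"yaw":-0.4,"hand":0.45},{"x":1,"y":0.7,"z":5,"yaw":-0.4,"hand":0.45},{"x":1,"y":0.7,"z":5,"yaw":-0.4,"hand":0.45}]' 40
python3 -c "
from h import *
to(506.8,-180.7,125)"
```

```text
time: 2.0
tcp_pos: [506.6, -179.8, 168.5]
eef_rot: [-2.115, -2.322, 0.001]
contact_force: [0.0, 0.0, 1.2]
grip_width: 0.547
gripper_force: 0.0
t 2.0 pos [ 506.6 -179.8  168.5] tilt 0.06 F [0.  0.  1.2] | shift [-0.09  0.02  4.35] yaw 0.0
```

```bash

python3 -m jog '[{"x":-0.1,"y":0,"z":2.5,"yaw":0,"hand":0.45},{"x":-0.1,"y":0,"z":4.3,"yaw":0,"hand":0.45},{"x":-0.1,"y":0,"z":4.3,"yaw":0,"hand":0.45},{"x":-0.1,"y":0,"z":4.3,"yaw":0,"hand":0.9},{"x":-0.1,"y":0,"z":4.3,"yaw":0,"hand":0.9},{"x":-0.1,"y":0,"z":4.3,"yaw":0,"hand":0.9},{"x":-0.1,"y":0,"z":4.3,"yaw":0,"hand":0.9}]' 50
python3 -c "
from h import *
to(506.8,-180.7,125); print(ctrl.state()['moment'])"
```

```text
time: 2.7
tcp_pos: [508.9, -180.3, 127.1]
eef_rot: [2.111, 2.322, 0.002]
contact_force: [1.0, -0.3, 6.8]
grip_width: 0.166
gripper_force: 49.2
t 2.7 pos [ 508.9 -180.3  127.1] tilt 0.21 F [ 1.  -0.3  6.8] | shift [-0.02 -0.21  0.21] yaw 0.1
[-0.00691831 -0.06899193  0.0038049 ]
```

Knob gripped. The force is small, so the knob is about 2 mm further out in x than estimated and the axis is near (550.5,−175). The first 60° clockwise in 15° rows comes next, to read the drag.

```bash
cat > tan.py <<'E'
from h import *
import sys
s=ctrl.state(); c=np.array([550.5,-175.0]); r=s["tcp_pos"][:2]-c; rn=np.linalg.norm(r); r=r/rn
t=np.array([r[1],-r[0]]) # clockwise tangent
F=s["contact_force"]; ft=-F[:2]@t
th=np.degrees(np.arctan2(r[1],r[0]))-5.33
print("t %.1f th %.1f rad %.1f drag %.1f radial %.1f Fz %.1f"%(s["time"],th%360,rn,ft,F[:2]@r,F[2]), "grip",round(s["gripper_force"],1),round(s["grip_width"],3),"z",s["tcp_pos"][2].round(1))
sys.exit(0 if len(sys.argv)<2 or ft>float(sys.argv[1]) else 1)
E
python3 -m jog '[{"x":1.11,"y":0.32,"z":-0.1,"yaw":0,"hand":0.9},{"x":2.21,"y":0.74,"z":-0.1,"yaw":0,"hand":0.9},{"x":3.14,"y":1.45,"z":-0.1,"yaw":0,"hand":0.9},{"x":3.81,"y":2.32,"z":-0.1,"yaw":0,"hand":0.9}]' 50
python3 tan.py
python3 -m jog '[{"x":0.42,"y":1.01,"z":0,"yaw":0,"hand":0.9},{"x":0.56,"y":2.1,"z":0,"yaw":0,"hand":0.9},{"x":0.42,"y":3.19,"z":0,"yaw":0,"hand":0.9},{"x":0,"y":4.2,"z":0,"yaw":0,"hand":0.9}]'
python3 tan.py
```

```text
time: 3.1
tcp_pos: [522.4, -140.8, 127.1]
eef_rot: [-2.112, -2.319, 0.014]
contact_force: [-14.3, 0.4, 19.4]
grip_width: 0.164
gripper_force: 50.4
t 3.1 th 124.1 rad 44.3 drag 10.8 radial 9.4 Fz 19.4 grip 50.4 0.164 z 127.1
time: 3.5
tcp_pos: [566.9, -132.8, 127.2]
eef_rot: [-2.108, -2.324, 0.003]
contact_force: [-8.4, 5.6, 10.5]
grip_width: 0.163
gripper_force: 49.5
t 3.5 th 63.5 rad 45.3 drag 9.9 radial 2.2 Fz 10.5 grip 49.5 0.163 z 127.2
```

```bash

python3 -m jog '[{"x":-0.47,"y":0.87,"z":-0.15,"yaw":0,"hand":0.9},{"x":-1.34,"y":1.54,"z":-0.15,"yaw":0,"hand":0.9},{"x":-2.35,"y":1.96,"z":-0.15,"yaw":0,"hand":0.9},{"x":-3.44,"y":2.1,"z":-0.15,"yaw":0,"hand":0.9}]'
python3 tan.py
python3 -m jog '[{"x":-1.09,"y":-0.14,"z":0,"yaw":0,"hand":0.9},{"x":-2.1,"y":-0.56,"z":0,"yaw":0,"hand":0.9},{"x":-2.97,"y":-1.23,"z":0,"yaw":0,"hand":0.9},{"x":-3.64,"y":-2.1,"z":0,"yaw":0,"hand":0.9}]'
python3 tan.py
```

```text
time: 3.9
tcp_pos: [591.6, -163.6, 127.4]
eef_rot: [-2.105, -2.323, -0.003]
contact_force: [-2.6, 8.7, -0.2]
grip_width: 0.165
gripper_force: 49.0
t 3.9 th 10.2 rad 42.6 drag 9.1 radial -0.2 Fz -0.2 grip 49.0 0.165 z 127.4
time: 4.3
tcp_pos: [577.5, -202.9, 127.7]
eef_rot: [2.11, 2.327, 0.01]
contact_force: [7.5, 4.6, -9.0]
grip_width: 0.163
gripper_force: 48.8
t 4.3 th 308.7 rad 38.8 drag 8.6 radial 2.0 Fz -9.0 grip 48.8 0.163 z 127.7
```

```bash
sed -i 's/550.5,-175.0/551.0,-172.7/' tan.py
python3 -m jog '[{"x":-0.42,"y":-1.01,"z":0.1,"yaw":0,"hand":0.9},{"x":-0.56,"y":-2.1,"z":0.1,"yaw":0,"hand":0.9},{"x":-0.42,"y":-3.19,"z":0.1,"yaw":0,"hand":0.9},{"x":0,"y":-4.2,"z":0.1,"yaw":0,"hand":0.9}]' >/dev/null
python3 tan.py 5 && python3 -m jog '[{"x":0.67,"y":-0.87,"z":0,"yaw":0,"hand":0.9},{"x":1.54,"y":-1.54,"z":0,"yaw":0,"hand":0.9},{"x":2.55,"y":-1.96,"z":0,"yaw":0,"hand":0.9},{"x":3.64,"y":-2.1,"z":0,"yaw":0,"hand":0.9}]' >/dev/null &&
python3 tan.py 5 && python3 -m jog '[{"x":1.09,"y":0.14,"z":0,"yaw":0,"hand":0.9},{"x":2.1,"y":0.56,"z":0,"yaw":0,"hand":0.9},{"x":2.97,"y":1.23,"z":0,"yaw":0,"hand":0.9},{"x":3.64,"y":2.1,"z":0,"yaw":0,"hand":0.9}]' >/dev/null &&
python3 tan.py 5
```

```text
t 4.7 th 243.6 rad 41.0 drag 9.8 radial -0.9 Fz -8.8 grip 48.9 0.163 z 127.6
t 5.1 th 184.8 rad 42.4 drag 9.7 radial -0.4 Fz -2.6 grip 49.5 0.167 z 127.4
t 5.5 th 125.1 rad 43.2 drag 9.7 radial 4.7 Fz 10.4 grip 51.0 0.164 z 127.2
```

One full turn done and the drag is still about 9.7 N. Continuing with a guard after every 60°.

```bash

python3 -m jog '[{"x":0.42,"y":1.01,"z":0,"yaw":0,"hand":0.9},{"x":0.56,"y":2.1,"z":0,"yaw":0,"hand":0.9},{"x":0.42,"y":3.19,"z":0,"yaw":0,"hand":0.9},{"x":0,"y":4.2,"z":0,"yaw":0,"hand":0.9}]' >/dev/null
python3 tan.py 5 && python3 -m jog '[{"x":-0.67,"y":0.87,"z":0,"yaw":0,"hand":0.9},{"x":-1.54,"y":1.54,"z":0,"yaw":0,"hand":0.9},{"x":-2.55,"y":1.96,"z":0,"yaw":0,"hand":0.9},{"x":-3.64,"y":2.1,"z":0,"yaw":0,"hand":0.9}]' >/dev/null &&
python3 tan.py 5 && python3 -m jog '[{"x":-1.09,"y":-0.14,"z":0,"yaw":0,"hand":0.9},{"x":-2.1,"y":-0.56,"z":0,"yaw":0,"hand":0.9},{"x":-2.97,"y":-1.23,"z":0,"yaw":0,"hand":0.9},{"x":-3.64,"y":-2.1,"z":0,"yaw":0,"hand":0.9}]' >/dev/null &&
python3 tan.py 5 && python3 -m jog '[{"x":-0.42,"y":-1.01,"z":0,"yaw":0,"hand":0.9},{"x":-0.56,"y":-2.1,"z":0,"yaw":0,"hand":0.9},{"x":-0.42,"y":-3.19,"z":0,"yaw":0,"hand":0.9},{"x":0,"y":-4.2,"z":0,"yaw":0,"hand":0.9}]' >/dev/null &&
python3 tan.py 5 && python3 -m jog '[{"x":0.67,"y":-0.87,"z":0,"yaw":0,"hand":0.9},{"x":1.54,"y":-1.54,"z":0,"yaw":0,"hand":0.9},{"x":2.55,"y":-1.96,"z":0,"yaw":0,"hand":0.9},{"x":3.64,"y":-2.1,"z":0,"yaw":0,"hand":0.9}]' >/dev/null &&
python3 tan.py 5 && python3 -m jog '[{"x":1.09,"y":0.14,"z":0,"yaw":0,"hand":0.9},{"x":2.1,"y":0.56,"z":0,"yaw":0,"hand":0.9},{"x":2.97,"y":1.23,"z":0,"yaw":0,"hand":0.9},{"x":3.64,"y":2.1,"z":0,"yaw":0,"hand":0.9}]' >/dev/null &&
python3 tan.py 5
```

```text
t 5.9 th 64.3 rad 43.2 drag 9.2 radial 0.3 Fz 8.0 grip 50.7 0.168 z 127.2
t 6.3 th 6.7 rad 41.8 drag 9.6 radial -2.7 Fz 4.2 grip 50.4 0.163 z 127.2
t 6.7 th 306.6 rad 40.3 drag 9.8 radial -0.5 Fz -5.1 grip 49.3 0.167 z 127.5
t 7.1 th 240.3 rad 41.3 drag 4.0 radial -2.5 Fz -2.5 grip 49.6 0.163 z 127.3
```

```bash

python3 -m jog '[{"x":0.31,"y":-0.46,"z":0,"yaw":0,"hand":0.9}]' >/dev/null
python3 tan.py
python3 -m jog '[{"x":0.36,"y":-0.41,"z":0,"yaw":0,"hand":0.9}]' >/dev/null
python3 tan.py
```

```text
t 7.2 th 231.3 rad 41.5 drag 0.5 radial -2.3 Fz 0.3 grip 49.9 0.162 z 127.3
t 7.3 th 223.8 rad 41.6 drag 0.4 radial -0.7 Fz 1.1 grip 50.1 0.164 z 127.3
```

The drag has fallen from about 9.7 to 0.4 N, so the film is fully rewound and I stop here. Releasing and lifting off.

```bash

python3 -m jog '[{"x":0,"y":0,"z":0,"yaw":0,"hand":0.5},{"x":0,"y":0,"z":0,"yaw":0,"hand":0.5},{"x":0,"y":0,"z":0,"yaw":0,"hand":0.5},{"x":0,"y":0,"z":-2,"yaw":0,"hand":0.5},{"x":0,"y":0,"z":-4,"yaw":0,"hand":0.5},{"x":0,"y":0,"z":-4,"yaw":0,"hand":0.5}]' 
python3 - <<'E'
from h import *
to(540.5,-63.0,107)
p,d=snapshot("top"); P=cloud("top",d); hsv=cv2.cvtColor(p,cv2.COLOR_RGB2HSV); H,S,V=[hsv[...,i].astype(int) for i in range(3)]
Z=P[...,2]; v,u=np.mgrid[:400,:640]
m=(u>355)&(u<385)&(v>178)&(v<205)&((H<5)|(H>174))&(S>120); print("red",m.sum(),P[m].mean(0) if m.any() else 0)
cv2.imwrite("pics/c3.png",cv2.resize(p[140:240,310:450,::-1],None,fx=5,fy=5,interpolation=cv2.INTER_CUBIC))
E
```

```text
time: 7.9
tcp_pos: [526.1, -204.9, 169.1]
eef_rot: [2.111, 2.321, 0.002]
contact_force: [0.4, 0.2, 0.1]
grip_width: 0.498
gripper_force: 0.0
t 7.9 pos [ 526.1 -204.9  169.1] tilt 0.24 F [0.4 0.2 0.1] | shift [14.01  2.76  6.19] yaw 0.1
red 20 [538.3642465  -64.77277474 109.54524004]
```

View pics/c3.png

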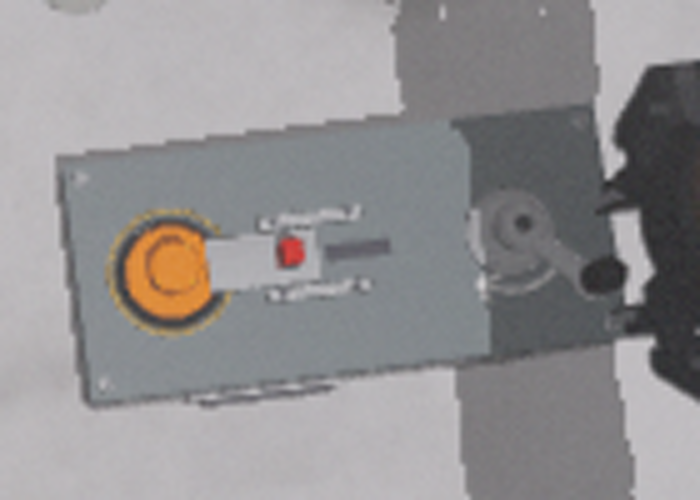

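Crank stopped at the rewound position, with the knob at about (430,194), and the tab is still at its start. Moving over the tab.

```bash

python3 -m jog '[{"x":5,"y":1,"z":0,"yaw":0,"hand":0.55},{"x":10,"y":2,"z":0,"yaw":0,"hand":0.55},{"x":13.95,"y":2.7,"z":0,"yaw":0,"hand":0.55},{"x":13.95,"y":2.7,"z":2.5,"yaw":0,"hand":0.55},{"x":13.95,"y":2.7,"z":2.8,"yaw":0,"hand":0.55},{"x":13.95,"y":2.7,"z":2.8,"yaw":0,"hand":0.55}]' >/dev/null
python3 - <<'E'
from h import *
to(540,-63.5,110)
p,d=snapshot("side"); a,b=map(int,proj("side",[540,-63,105])); print(a,b)
q,_=snapshot("top")
f=lambda i,u,v:cv2.resize(i[v-50:v+50,u-50:u+50,::-1],None,fx=4,fy=4,interpolation=cv2.INTER_CUBIC)
cv2.imwrite("pics/c4.png",np.hstack([f(p,a,b),f(q,368,190)]))
E
```

```text
t 8.55 pos [536.5 -63.9 137.4] tilt 0.2 F [ 0.  -0.5  0.2] | shift [0.01 0.36 2.73] yaw 0.1
320 228
```

View pics/c4.png

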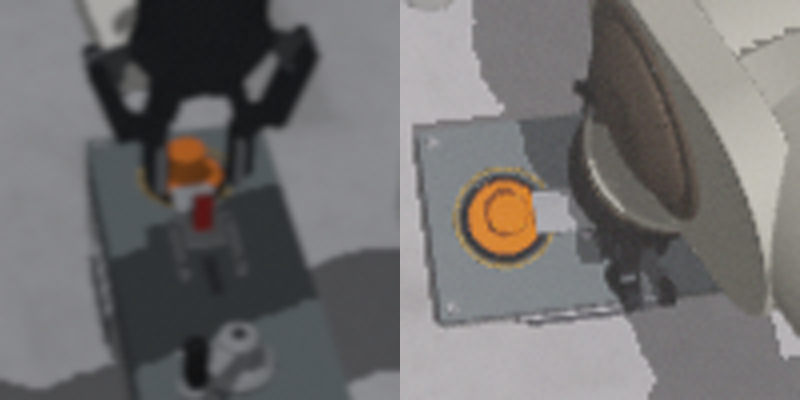

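The side view shows the fingers either side of the tab, with the tab slightly towards +x of their middle. That matches the 3.6 mm still to go. Correct, descend and grip lightly.

```bash

python3 -m jog '[{"x":0,"y":0.36,"z":0.5,"yaw":0,"hand":0.55},{"x":0,"y":0.36,"z":2.7,"yaw":0,"hand":0.55},{"x":0,"y":0.36,"z":2.7,"yaw":0,"hand":0.55},{"x":0,"y":0.36,"z":2.7,"yaw":0,"hand":1},{"x":0,"y":0.36,"z":2.7,"yaw":0,"hand":1},{"x":0,"y":0.36,"z":2.7,"yaw":0,"hand":1},{"x":0,"y":0.36,"z":2.7,"yaw":0,"hand":1}]' 20
python3 -c "
from h import *
to(540,-63.5,110)"
```

```text
time: 9.35
tcp_pos: [540.4, -63.0, 112.5]
eef_rot: [-2.114, -2.323, 0.003]
contact_force: [-6.5, -1.4, 5.1]
grip_width: 0.132
gripper_force: 21.6
t 9.35 pos [540.4 -63.  112.5] tilt 0.13 F [-6.5 -1.4  5.1] | shift [-0.04 -0.05  0.25] yaw 0.1
```

```bash

python3 -m jog '[{"x":-0.2,"y":-0.1,"z":-0.1,"yaw":0,"hand":1},{"x":-0.4,"y":-0.1,"z":-0.1,"yaw":0,"hand":1},{"x":-0.6,"y":-0.1,"z":-0.1,"yaw":0,"hand":1},{"x":-0.8,"y":-0.1,"z":-0.1,"yaw":0,"hand":1},{"x":-1.0,"y":-0.1,"z":-0.1,"yaw":0,"hand":1},{"x":-1.2,"y":-0.1,"z":-0.1,"yaw":0,"hand":1}]' 
python3 -m jog '[{"x":-0.1,"y":0,"z":0,"yaw":0,"hand":1},{"x":-0.2,"y":0,"z":0,"yaw":0,"hand":1},{"x":-0.2,"y":0,"z":0,"yaw":0,"hand":1}]' 

```

```text
time: 9.95
tcp_pos: [541.3, -74.9, 112.6]
eef_rot: [-2.113, -2.324, 0.0]
contact_force: [-1.1, 1.8, -6.1]
grip_width: 0.131
gripper_force: 20.6
time: 10.25
tcp_pos: [541.5, -77.0, 112.6]
eef_rot: [-2.114, -2.324, 0.001]
contact_force: [-2.4, 1.3, -6.0]
grip_width: 0.135
gripper_force: 20.5
```

```bash

python3 -m jog '[{"x":-0.1,"y":0,"z":0.05,"yaw":0,"hand":1},{"x":-0.15,"y":0,"z":0.05,"yaw":0,"hand":1},{"x":-0.15,"y":0,"z":0.05,"yaw":0,"hand":1}]' 
```

```text
time: 10.55
tcp_pos: [541.7, -77.2, 112.6]
eef_rot: [-2.112, -2.324, -0.001]
contact_force: [-3.0, 3.8, -2.1]
grip_width: 0.132
gripper_force: 21.0
```

The catch is at its stop: 14 mm travelled and 3.8 N reached. Release, lift, and go over the cartridge.

```bash

python3 -m jog '[{"x":0.1,"y":0,"z":0,"yaw":0,"hand":0.4},{"x":0.1,"y":0,"z":0,"yaw":0,"hand":0.4},{"x":0.1,"y":0,"z":0,"yaw":0,"hand":0.4},{"x":0.1,"y":0,"z":-2,"yaw":0,"hand":0.4},{"x":0.1,"y":0,"z":-3.5,"yaw":0,"hand":0.4},{"x":3,"y":0,"z":-3.5,"yaw":0,"hand":0.4},{"x":7,"y":-0.05,"z":-3.5,"yaw":0,"hand":0.4},{"x":7,"y":-0.05,"z":-3.5,"yaw":0,"hand":0.4}]' >/dev/null
python3 - <<'E'
from h import *
to(535.3,-8.6,101.5)
p,d=snapshot("side"); a,b=map(int,proj("side",[538,-40,105])); print(a,b)
q,dq=snapshot("top"); P=cloud("top",dq); H,S,V=[cv2.cvtColor(q,cv2.COLOR_RGB2HSV)[...,i].astype(int) for i in range(3)]
m=((H<4)|(H>174))&(S>150)&(P[...,2]>95)&(P[...,2]<115)&(abs(P[...,0]-538)<20); print("red",m.sum(),P[m].mean(0) if m.any() else 0)
f=lambda i,u,v:cv2.resize(i[v-50:v+50,u-50:u+50,::-1],None,fx=4,fy=4,interpolation=cv2.INTER_CUBIC)
cv2.imwrite("pics/c5.png",np.hstack([f(p,a,b),f(q,368,190)]))
E
```

```text
t 11.35 pos [535.   -2.1 149. ] tilt 0.25 F [0.7 0.5 0.1] | shift [-0.66 -0.05  4.75] yaw 0.5
318 221
red 0 0
```

View pics/c5.png

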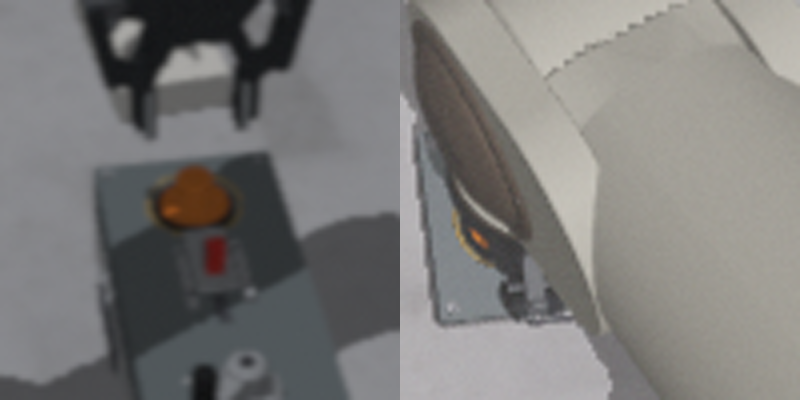

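The catch is back and clear of the drum rim (tab nearer the crank), and the fingers are above and slightly beyond the orange grip. Letting it settle.

```bash

python3 -m jog '[{"x":0,"y":0,"z":0,"yaw":0,"hand":0.4},{"x":0,"y":0,"z":0,"yaw":0,"hand":0.4}]' >/dev/null
python3 -c "
from h import *
to(535.3,-8.6,101.5)"
```

```text
t 11.65 pos [535.1 -10.1 147.4] tilt 0.04 F [-0.  -0.2 -0.3] | shift [0.15 0.03 4.59] yaw -0.0
```

```bash

python3 -m jog '[{"x":0.15,"y":0.03,"z":2.5,"yaw":0,"hand":0.4},{"x":0.15,"y":0.03,"z":4,"yaw":0,"hand":0.4},{"x":0.15,"y":0.03,"z":4.4,"yaw":0,"hand":0.4},{"x":0.15,"y":0.03,"z":4.4,"yaw":0,"hand":0.4},{"x":0.15,"y":0.03,"z":4.4,"yaw":0,"hand":0.9},{"x":0.15,"y":0.03,"z":4.4,"yaw":0,"hand":0.9},{"x":0.15,"y":0.03,"z":4.4,"yaw":0,"hand":0.9},{"x":0.15,"y":0.03,"z":4.4,"yaw":0,"hand":0.9}]' 40
python3 -m jog '[{"x":0.15,"y":0.03,"z":0,"yaw":0,"hand":0.9}]'
```

```text
time: 12.45
tcp_pos: [535.4, -7.0, 104.1]
eef_rot: [2.113, 2.323, 0.001]
contact_force: [-0.7, -0.4, 4.5]
grip_width: 0.265
gripper_force: 39.2
time: 12.55
tcp_pos: [535.5, -6.5, 104.1]
eef_rot: [2.113, 2.322, -0.001]
contact_force: [-1.9, -4.4, 9.2]
grip_width: 0.261
gripper_force: 39.8
```

```bash

python3 -m jog '[{"x":-0.15,"y":0,"z":-1,"yaw":0,"hand":0.9},{"x":-0.15,"y":0,"z":-2,"yaw":0,"hand":0.9},{"x":-0.15,"y":0,"z":-4,"yaw":0,"hand":0.9},{"x":-0.15,"y":0,"z":-6.5,"yaw":0,"hand":0.9},{"x":-0.15,"y":0,"z":-6.5,"yaw":0,"hand":0.9}]'
python3 -c "
from h import *
to(530.5,224,130,11.3)"
```

```text
time: 13.05
tcp_pos: [537.6, -6.5, 171.9]
eef_rot: [2.11, 2.321, 0.006]
contact_force: [-0.4, -0.3, -0.4]
grip_width: 0.26
gripper_force: 39.7
t 13.05 pos [537.6  -6.5 171.9] tilt 0.35 F [-0.4 -0.3 -0.4] | shift [23.01  1.46  4.18] yaw -5.9
```

```bash

python3 -m jog '[{"x":3,"y":0.2,"z":0,"yaw":-1,"hand":0.9},{"x":7,"y":0.5,"z":0,"yaw":-2,"hand":0.9},{"x":11,"y":0.8,"z":0,"yaw":-3,"hand":0.9},{"x":15,"y":1.1,"z":0,"yaw":-4,"hand":0.9},{"x":19,"y":1.3,"z":0,"yaw":-6,"hand":0.9},{"x":22,"y":1.4,"z":1,"yaw":-6,"hand":0.9},{"x":23,"y":1.4,"z":2,"yaw":-6,"hand":0.9},{"x":23,"y":1.4,"z":3,"yaw":-6,"hand":0.9}]' > /dev/null
python3 -m jog '[{"x":0,"y":0,"z":0,"yaw":0,"hand":0.9},{"x":0,"y":0,"z":0,"yaw":0,"hand":0.9}]'
python3 - <<'E'
from h import *
to(530.5,224,130,11.3)
p,d=snapshot("side"); a,b=map(int,proj("side",[520,250,50])); print(a,b)
q,dq=snapshot("top"); P=cloud("top",dq); Z=P[...,2]; v,u=np.mgrid[:400,:640]
s=ctrl.state()["tcp_pos"]
f=lambda i,u,v:cv2.resize(i[v-50:v+50,u-50:u+50,::-1],None,fx=4,fy=4,interpolation=cv2.INTER_CUBIC)
cv2.imwrite("pics/c6.png",np.hstack([f(p,a,b),f(q,240,200)]))
# side-view cloud: dark drum & orange relative to TCP; stand top from side at start (unoccluded)
def side(col,dep):
    P=cloud("side",dep); H,S,V=[cv2.cvtColor(col,cv2.COLOR_RGB2HSV)[...,i].astype(int) for i in range(3)]; return P,H,S,V
P,H,S,V=side(p,d); X,Y,Z=P[...,0],P[...,1],P[...,2]
m=(abs(X-s[0])<45)&(abs(Y-s[1])<45)&(Z>s[2]-62)&(Z<s[2]-22)&(V<90); print("drum",m.sum(),np.percentile(P[m],[2,50,98],axis=0).round(1).tolist())
P,H,S,V=side(np.load("side0c.npy"),np.load("side0.npy")); X,Y,Z=P[...,0],P[...,1],P[...,2]
m=(abs(X-520)<75)&(abs(Y-257)<95)&(Z>25)&(Z<35); r=cv2.minAreaRect(P[m][:,:2].astype(np.float32)); print("stand side",r,np.median(Z[m]))
m=(abs(X-541)<90)&(abs(Y+95)<160)&(Z>75)&(Z<86); r=cv2.minAreaRect(P[m][:,:2].astype(np.float32)); print("deck side",r,np.median(Z[m]))
E
```

```text
time: 14.05
tcp_pos: [527.6, 220.9, 137.6]
eef_rot: [1.992, 2.429, -0.003]
contact_force: [-0.5, -0.1, -1.9]
grip_width: 0.259
gripper_force: 39.6
t 14.05 pos [527.6 220.9 137.6] tilt 0.11 F [-0.5 -0.1 -1.9] | shift [0.25 0.34 0.76] yaw -0.0
304 172
drum 178 [[503.1, 188.5, 84.0], [524.8, 195.6, 102.3], [548.5, 218.6, 116.0]]
stand side ((523.2786254882812, 254.408203125), (83.9846420288086, 155.9058837890625), 11.039379119873047) 30.429682353487237
deck side ((543.2078247070312, -96.10873413085938), (116.92276000976562, 267.3345031738281), 5.403042793273926) 80.98478147981525
```

View pics/c6.png

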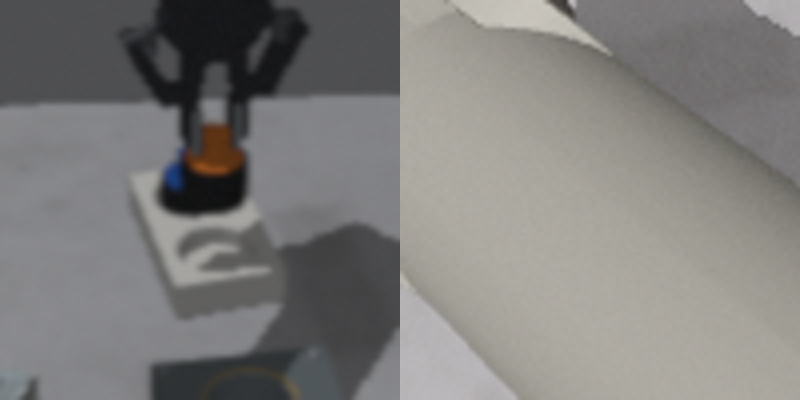

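The cartridge hangs upright above the stand and needs about 3 mm in x and y. Correct and lower to just below rim level while watching the force.

```bash

python3 -m jog '[{"x":0.3,"y":0.34,"z":1,"yaw":0,"hand":0.9},{"x":0.3,"y":0.34,"z":2.5,"yaw":0,"hand":0.9},{"x":0.3,"y":0.34,"z":4,"yaw":0,"hand":0.9},{"x":0.3,"y":0.34,"z":4.4,"yaw":0,"hand":0.9},{"x":0.3,"y":0.34,"z":4.4,"yaw":0,"hand":0.9},{"x":0.3,"y":0.34,"z":4.4,"yaw":0,"hand":0.9}]'
python3 -m jog '[{"x":0,"y":0,"z":0.3,"yaw":0,"hand":0.9},{"x":0,"y":0,"z":0.6,"yaw":0,"hand":0.9},{"x":0,"y":0,"z":0.9,"yaw":0,"hand":0.9},{"x":0,"y":0,"z":0.9,"yaw":0,"hand":0.9}]'
python3 - <<'E'
from h import *
to(530.5,224.5,71,11.3)
p,d=snapshot("side"); a,b=map(int,proj("side",[520,240,50]))
cv2.imwrite("pics/c7.png",cv2.resize(p[b-35:b+35,a-45:a+45,::-1],None,fx=8,fy=8,interpolation=cv2.INTER_CUBIC))
E
```

```text
time: 14.75
tcp_pos: [530.0, 227.2, 94.2]
eef_rot: [-1.988, -2.432, 0.0]
contact_force: [-0.3, 0.4, -1.3]
grip_width: 0.259
gripper_force: 39.6
time: 15.15
tcp_pos: [529.9, 226.6, 84.9]
eef_rot: [-1.989, -2.431, 0.001]
contact_force: [-0.2, 0.1, -1.3]
grip_width: 0.261
gripper_force: 39.6
t 15.15 pos [529.9 226.6  84.9] tilt 0.03 F [-0.2  0.1 -1.3] | shift [-0.22  0.02  1.39] yaw 0.1
```

View pics/c7.png

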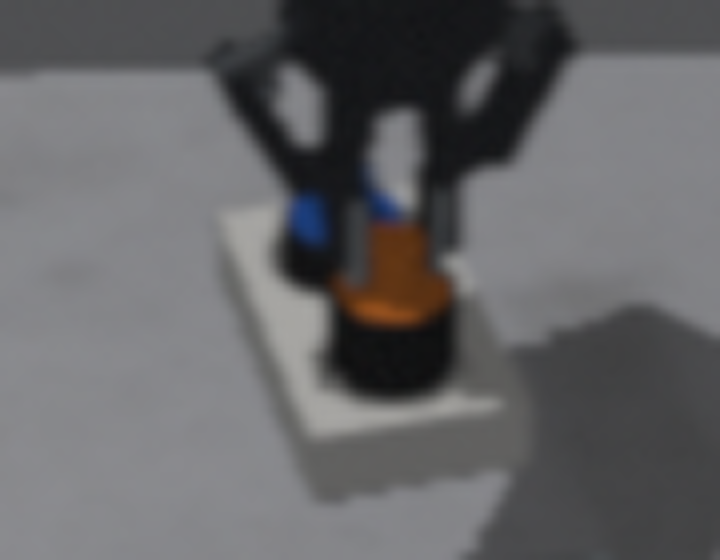

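No contact with the underside about 4 mm below the rim, so the drum is in the well. Lower to the floor.

```bash

python3 -m jog '[{"x":-0.15,"y":0,"z":0.4,"yaw":0,"hand":0.9},{"x":-0.15,"y":0,"z":0.7,"yaw":0,"hand":0.9},{"x":-0.15,"y":0,"z":1.0,"yaw":0,"hand":0.9},{"x":-0.15,"y":0,"z":1.2,"yaw":0,"hand":0.9},{"x":-0.15,"y":0,"z":1.3,"yaw":0,"hand":0.9},{"x":-0.15,"y":0,"z":1.3,"yaw":0,"hand":0.9}]'
```

```text
time: 15.8
tcp_pos: [530.3, 225.4, 72.1]
eef_rot: [-1.989, -2.432, 0.0]
contact_force: [0.8, -0.0, -1.1]
grip_width: 0.26
gripper_force: 39.6
```

```bash

python3 -m jog '[{"x":0,"y":0,"z":0.1,"yaw":0,"hand":0.9},{"x":0,"y":0,"z":0.2,"yaw":0,"hand":0.9},{"x":0,"y":0,"z":0.2,"yaw":0,"hand":0.9}]'
```

```text
time: 16.1
tcp_pos: [530.5, 225.6, 70.7]
eef_rot: [1.989, 2.432, 0.0]
contact_force: [-1.7, -0.3, 2.1]
grip_width: 0.259
gripper_force: 39.8
```

The cartridge is on the floor: z is 70.7 as expected and the force turned upward. Release and retreat straight up.

```bash

python3 -m jog '[{"x":0,"y":0,"z":0,"yaw":0,"hand":0.5},{"x":0,"y":0,"z":0,"yaw":0,"hand":0.5},{"x":0,"y":0,"z":0,"yaw":0,"hand":0.5},{"x":0,"y":0,"z":-2,"yaw":0,"hand":0.5},{"x":0,"y":0,"z":-5,"yaw":0,"hand":0.5},{"x":0,"y":0,"z":-9,"yaw":0,"hand":0.5},{"x":0,"y":0,"z":-13,"yaw":0,"hand":0.5},{"x":0,"y":0,"z":-13,"yaw":0,"hand":0.5}]'
python3 -m jog '[{"x":-5,"y":-5,"z":-5,"yaw":0,"hand":0.5},{"x":-10,"y":-10,"z":-5,"yaw":0,"hand":0.5},{"x":-14,"y":-14,"z":-5,"yaw":0,"hand":0.5},{"x":-14,"y":-14,"z":-5,"yaw":0,"hand":0.5},{"x":-14,"y":-14,"z":-5,"yaw":0,"hand":0.5},{"x":-14,"y":-14,"z":-5,"yaw":0,"hand":0.5}]' 
python3 - <<'E'
from h import *
p,d=snapshot("side"); q,dq=snapshot("top")
a=cv2.resize(p[140:310,230:400,::-1],(400,400),interpolation=cv2.INTER_CUBIC); b=cv2.resize(q[120:290,180:350+0,::-1],(400,400),interpolation=cv2.INTER_CUBIC)
cv2.imwrite("pics/c8.png",np.hstack([a,b]))
P=cloud("side",d); H,S,V=[cv2.cvtColor(p,cv2.COLOR_RGB2HSV)[...,i].astype(int) for i in range(3)]
m=(abs(P[...,1]-225)<40)&(abs(P[...,0]-530)<40)&(H>5)&(H<22)&(S>150); print("orange",m.sum(),np.percentile(P[m],[3,50,97],axis=0).round(1))
E
```

```text
time: 16.9
tcp_pos: [533.4, 227.7, 206.0]
eef_rot: [1.986, 2.428, 0.013]
contact_force: [0.0, -0.2, 0.6]
grip_width: 0.508
gripper_force: 0.0
time: 17.5
tcp_pos: [420.2, 57.5, 250.1]
eef_rot: [1.995, 2.425, -0.003]
contact_force: [-0.8, 0.8, -0.1]
grip_width: 0.502
gripper_force: 0.0
orange 133 [[511.2 197.4  45.9]
 [527.5 211.7  51.3]
 [546.4 238.2  72.7]]
```

View pics/c8.png

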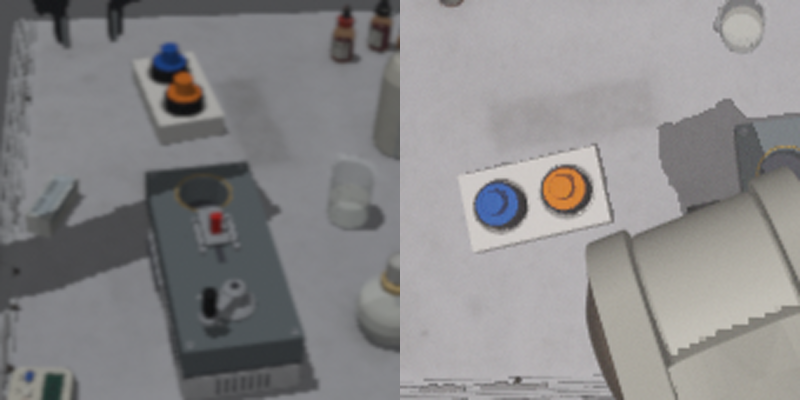

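The orange cartridge stands upright in the formerly empty well beside the untouched spare. The drive's well is empty, the catch is back, and the crank, pack, timer and beaker are where they were.

```bash
python3 -c "
from bench import ctrl
print(ctrl.finish_job())"
```

```text
the job is handed in; nothing more can be done
None
```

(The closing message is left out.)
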